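# Sweep the mints along the board's groove with the honey dipper

## Robot

A 6-joint arm with a two-finger parallel gripper is mounted at the origin on the work surface. World frame = base frame: x ahead of the robot, y to its left, z up, the work surface at z = 0. Lengths are in mm, angles in degrees, forces in N, time in s.
With the tool pointing down it reaches from about 300 to 850 mm from the base axis. Payload 4.2 kg.
Tool frame: the origin (TCP) lies midway between the tips of the shut fingers; the grasp point (between the pads) lies 19 mm behind it; z points along the fingers, y is the line along which they close (so a half turn about z gives the same grasp; the last joint's range is limited). The gripper opens to 91 mm and grips with 3 to 60 N. Pads are 32 mm wide; open, the fingers measure 118 mm over their backs; the gripper's body (76 mm by 178 mm) begins 60 mm behind the grasp point.
Start: joints at [-70.302, 18.312, 89.639, -0, 72.044, -1.146], TCP at [204.605, -537.382, 213.976] pointing down, gripper open.
Joint ranges: [-177.97, 177.97], [-48.28, 115.42], [12.27, 149.76], [-77.06, 257.06], [2.81, 150.46], [-146.56, 146.56]. Speed limits (degrees/s): [147.25, 147.25, 180, 180, 180, 180].

## Interface

Orientations are given as [roll, pitch, yaw] about the fixed x, y, z axes, in that order (R = Rz(yaw) Ry(pitch) Rx(roll)).
In Python, from workcell import state, grab_frame, camera_model, workorder gives the robot as it stands.
- The arm moves only by the tool carry_out, never from a script. Its argument "commands" is a list of rows, each a list of 7 numbers: the turn, a rotation vector about the tool's x, y, z in degrees, then the shift along the tool's x, y, z in mm, then the opening, from -1 (shut) to 1 (fully open). In form: [[ax, ay, az, dx, dy, dz, hand], ...]. A call has 1 to 20 rows; each row is the pose to reach, as a shift and turn from the pose commanded when the call began, along the tool's axes at that moment; what a row does not reach only later rows make up. A row lasts 1/10 s, in which the tool goes at most 50 mm and 8.59 degrees, less where a joint would pass 70% of its speed; a pose out of reach is approached as far as the arm can. A call with a gripper value outside its range is refused whole. The fingers move at their own pace and stop on an object; "force" is the grip in N (left out, the last holds). Time passes only in rows, so rows that repeat a pose let the fingers close. It gives the time, the measured TCP pose, the force, the opening and the grip force at its end, in the units of the state.
- state(): the state, without advancing time (a new reading comes with each control period).
- grab_frame(name): name is "scene" or "top"; returns the picture (384x512x3 uint8, red, green, blue); there is no depth.
- camera_model(name): a dict with "fx", "fy", "cx", "cy" (pixels), "origin" and "rotation" of the camera in the world. Camera axes: x right, y up, looking along -z (the intrinsics and any distortion apply to the point x, -y, -z); pixel columns grow to the right and rows downward; lengths in mm; the calibration is good to about 2 mm. A picture is of the moment at which its call begins. camera_model takes no time and is no camera call.
- workorder.job_done(): hands the job in; it is judged then, once.
The state is a dict: "time_s": time; "qpos": joint angles; "qvel": joint speeds; "effort": joint torques, N m; "ee_pos": TCP position; "ee_rot": TCP orientation; "force": force on the tool from outside, world axes, zero at the start; "torque": the same for the moment, N m; "gripper_width": finger opening in mm; "gripper_force": force on a finger pad.
Only numpy, scipy, OpenCV 4.12 (cv2) and the standard library are available. Lean on these libraries where they do the work, as an engineer would, in place of code of your own. Each camera call takes 0.05 s, during which the arm holds its last target. There are 200 camera calls.

## Task

Two white mints have got stuck in the groove of the walnut serving board. Take the wooden honey dipper from its stand, set the tip of its handle down near the floor of the groove at the closed end, behind both mints, and run it slowly and steadily (no faster than about 5 cm a second) along the whole groove, through both bends and out over the well, so that both mints are pushed into the well. Then put the dipper back upright in its stand, all the way down, without touching the mints with the gripper and without disturbing the sugar bowl, the milk jug or the espresso cups.

Things in the scene. Friction and masses are not known exactly. Their poses are not given: they have to be found in the camera images.
- board: Fixed dark walnut serving board, 180 (its x) by 320 (its y) by 40 mm high. Origin: centre of underside, z up. Sunk in its top, a pale-floored groove 30 mm wide, 16 deep, floor at z 24. Its centre line (board x, y in mm): closed end wall (30,-140), first bend (30,-20), second bend (-15,58), open mouth (-15,85), where it drops into a well: x -55 to 25, y 85 to 145, floor at z 4.
- groove_start (a point): Point on the groove floor, on its centre line, 18 mm from the closed end wall: board frame (30, -122, 24) mm. Set the tip down here; the nearest mint's centre is 38 to 58 mm farther along.
- groove_bend1 (a point): Point on the groove floor, centre line, at the first bend: board frame (30, -20, 24) mm.
- groove_bend2 (a point): Point on the groove floor, centre line, at the second bend: board frame (-15, 58, 24) mm.
- groove_mouth (a point): Point on the groove floor, centre line, at the open mouth where the floor ends and the well begins: board frame (-15, 85, 24) mm.
- mint_a: Loose white glazed mint, slick, a flat disc 26 mm in diameter and 14 mm high, 8 to 15 g, lying flat in the first straight of the groove. Origin: centre of its underside, z up; its yaw means nothing. It is the one nearer the closed end, board y -84 to -64 mm.
- mint_b: Loose white glazed mint, slick, a flat disc 26 mm in diameter and 14 mm high, 8 to 15 g, lying flat in the first straight of the groove. Origin: centre of its underside, z up; its yaw means nothing. It is the one farther from the closed end, board y -34 to -22 mm.
- dipper: Loose wooden honey dipper, about 40 g, 128 mm long, upright in its stand, handle down. Origin: centre of the handle tip (lowest point); z up along the dipper. Handle: round, 14 mm in diameter, from the tip to 82 mm up. Head: ribbed cylinder 34 mm in diameter from 82 to 128 mm, flat shoulder at 82 mm; grip it here from above, at any yaw.
- dipper_tip (a point): Centre of the handle's tip (same point as the dipper's origin).
- stand: White ceramic dipper stand, fixed: an upright tube 64 mm in outer diameter, 86 mm high, with a 22 mm hole down its middle. Origin: centre of its underside; z up. With the dipper fully home its shoulder rests on the stand's top and its tip is 4 mm above the stand's origin.
- sugar_bowl: Loose bystander, to be left alone. Stainless steel sugar bowl with a clip-on lid, 101 mm over its clips and 101 mm high, 0.4 kg. Origin: centre of its underside.
- milk_jug: Loose bystander, to be left alone. Clear glass milk jug, 76 mm in diameter and 105 mm high, handle standing out 65 mm from its axis, 0.35 kg, empty. Origin: centre of its underside.
- espresso_cups: Loose bystander, to be left alone. Two red ceramic espresso cups nested together (one piece), 66 mm in diameter, 81 mm high, handles standing out 51 mm from the axis, 0.22 kg. Origin: centre of the lower cup's underside.
Things that resemble listed ones, but are neither listed nor needed, are in the scene too. There is more than one size of the dipper; the one meant has the size given above.

How it is judged (in metres and radians):
On the way, in this order (a step that is already met when the one before it is completed fails the run):
1. the dipper's tip is down in the groove (less than 10 mm above its floor) at the closed end, within 16 mm of groove_start (z of dipper_tip in the frame of board below 0.034 m and horizontal distance between dipper_tip and groove_start below 0.016 m), for 0.1 s.
2. the tip, still down in the groove, is within 16 mm of the first bend (z of dipper_tip in the frame of board below 0.034 m and horizontal distance between dipper_tip and groove_bend1 below 0.016 m), for 0.1 s.
3. the tip, still down in the groove, is within 16 mm of the second bend (z of dipper_tip in the frame of board below 0.034 m and horizontal distance between dipper_tip and groove_bend2 below 0.016 m), for 0.1 s.
4. the tip, still down in the groove, is within 16 mm of the mouth (z of dipper_tip in the frame of board below 0.034 m and horizontal distance between dipper_tip and groove_mouth below 0.016 m), for 0.1 s.
At the end, for the whole second after the job is handed in: Both mints rest in the well, flat, stacked or leaning (underside centre below the groove floor level, or at least 10 mm past the mouth and at most 10 mm above that level); the dipper rests in its stand, handle down, within 6 mm of fully home and 7 degrees of upright (x of mint_a in the frame of board between -0.057 and 0.027 m and y of each of mint_a, mint_b in the frame of board below 0.147 m and ((y of mint_a in the frame of board above 0.08 m and z of mint_a in the frame of board below 0.0225 m) or (y of mint_a in the frame of board above 0.095 m and z of mint_a in the frame of board below 0.034 m)) and linear speed of each of mint_a, mint_b, dipper below 0.03 m/s and x of mint_b in the frame of board between -0.057 and 0.027 m and ((y of mint_b in the frame of board above 0.08 m and z of mint_b in the frame of board below 0.0225 m) or (y of mint_b in the frame of board above 0.095 m and z of mint_b in the frame of board below 0.034 m)) and horizontal distance between dipper_tip and stand below 0.012 m and z of dipper in the frame of stand below 0.01 m and angle between dipper's own z axis and vertical below 0.12 rad); the robot touches nothing.
It fails at once if the dipper moves faster than 12 cm/s while its tip is within 8 mm of the groove floor's level or lower, over the board (z of dipper_tip in the frame of board below 0.032 m and x of dipper_tip in the frame of board between -0.09 and 0.09 m and y of dipper_tip in the frame of board between -0.16 and 0.16 m and linear speed of dipper above 0.12 m/s).
It fails at once if the gripper touches a mint (contact force between any of the arm, the fingers and mint_a above 0.5 N or contact force between any of the arm, the fingers and mint_b above 0.5 N).
It fails at once if the sugar bowl, milk jug or cups are moved by more than 20 mm or tipped (distance of any of sugar_bowl, milk_jug, espresso_cups from where it was at the start of the episode above 0.02 m or angle between any of sugar_bowl, milk_jug, espresso_cups's own z axis and vertical above 0.2 rad).
It also fails if it takes over 54 s, if anything falls off the work surface, if the arm or the gripper's body presses on something with over 40 N, if the wrist force passes 120 N, or if a joint passes its speed limit or range.

## Working session

There is one attempt and no reset: what is moved stays moved. The work goes in short steps, Python scripts to look and compute and a tool call to move; the robot and the scene stay as the last step left them, time stands still between calls to the robot, and variables do not carry over. Pictures are saved under pics/ and viewed, at most 11 in all, crops included, and the job is handed in when it is done.

Besides the shell and the picture viewer there is one more tool, called after ">>>" in YAML: its name, and indented under it one key for each argument. carry_out: Moves the arm, as the interface text tells. Its arguments: {"type":"object","properties":{"commands":{"type":"array"},"force":{"type":"number"}},"required":["commands"]}

```bash
mkdir -p pics
python3 - <<'E'
from workcell import state, grab_frame, camera_model
import cv2
for n in("scene","top"):
    im=grab_frame(n)[:,:,::-1]; cv2.imwrite(f"pics/{n}0.png",cv2.resize(im,(800,600),interpolation=cv2.INTER_CUBIC)); cv2.imwrite(f"{n}_raw.png",im)
    print(camera_model(n))
s=state();print(s)
E
```

```text
{'fx': 364.53700327322446, 'fy': 364.53700327322446, 'cx': 260.0943460878995, 'cy': 192.9181519095301, 'origin': array([1338.47880704,  455.46252789,  645.70282503]), 'rotation': array([5.62792474e+01, 1.16610722e-01, 1.17309776e+02])}
{'fx': 384.31411189952877, 'fy': 384.31411189952877, 'cx': 257.2857711974531, 'cy': 198.1266157264033, 'origin': array([472.7490825 ,  53.94189177, 965.11708234]), 'rotation': array([  4.56636353,   0.67881832, -91.2773181 ])}
{'time_s': 0.1, 'qpos': array([-7.03027285e+01,  1.83474745e+01,  8.96985745e+01, -5.99705539e-04,
        7.20438654e+01, -1.14420272e+00]), 'qvel': array([ 0.03136332,  0.00939447, -0.06473247,  0.11046655, -0.03605539,
       -0.07376126]), 'effort': array([ 9.96192684e-04, -4.13332272e+01, -2.32509720e+01,  7.29424506e-02,
        4.22398327e-02, -6.19332877e-05]), 'ee_pos': array([ 204.43914765, -536.9524753 ,  213.2151041 ]), 'ee_rot': array([-1.79910092e+02, -1.22538943e-03,  2.08416586e+01]), 'force': array([-0.06867504, -1.31950924,  0.20672034]), 'torque': array([-0.05536383,  0.027808  , -0.00816542]), 'gripper_force': 0.0, 'gripper_width': 91.07591495537898}
```

View pics/top0.png

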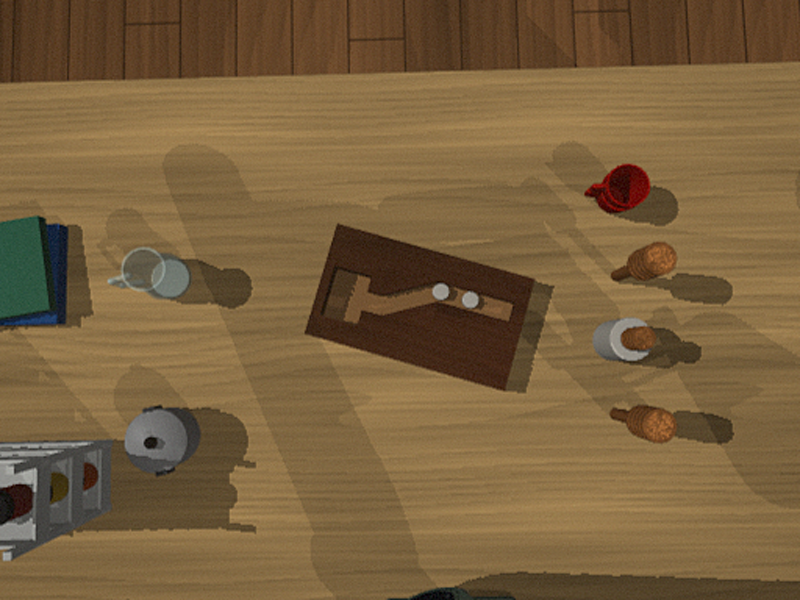

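View pics/scene0.png

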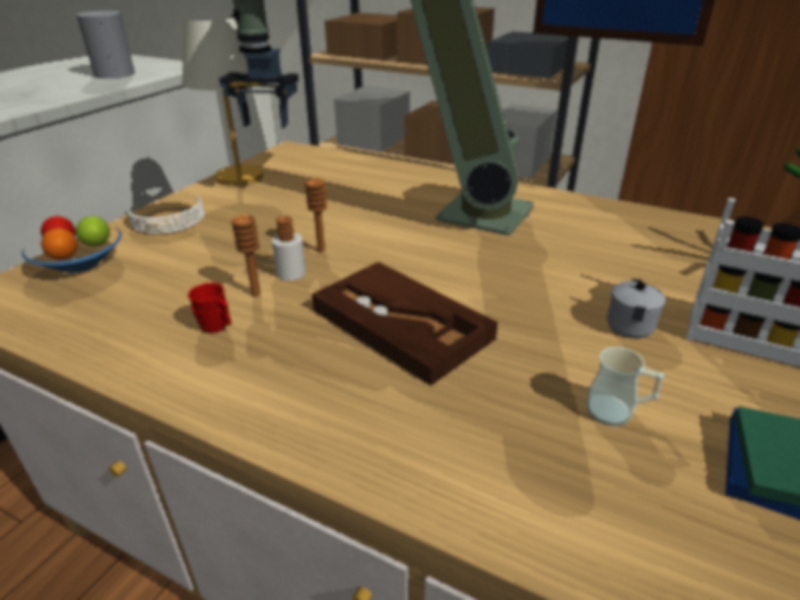

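Top view: the board is at (305–550, 225–390) with the mints at (441,291) and (470,299). The stand holding the short dipper is at (630,340), with larger decoy dippers on either side, the cups at (625,188), the jug at (155,272) and the bowl at (162,440). Next I'll enlarge the board and the stand.

Run:
```python
import cv2
t=cv2.imread("top_raw.png");s=cv2.imread("scene_raw.png")
cv2.imwrite("pics/b.png",cv2.resize(t[140:255,193:353],None,fx=5,fy=5,interpolation=cv2.INTER_CUBIC))
a=cv2.resize(t[195:240,375:440],None,fx=6,fy=6,interpolation=cv2.INTER_CUBIC)
b=cv2.resize(s[130:190,160:220],None,fx=6,fy=6,interpolation=cv2.INTER_CUBIC)[:, :]
import numpy as np
c=np.zeros((360,760,3),np.uint8);c[:270,:390]=a;c[:360,400:760]=b
cv2.imwrite("pics/s.png",c)
```

```text
(no output)
```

View pics/b.png

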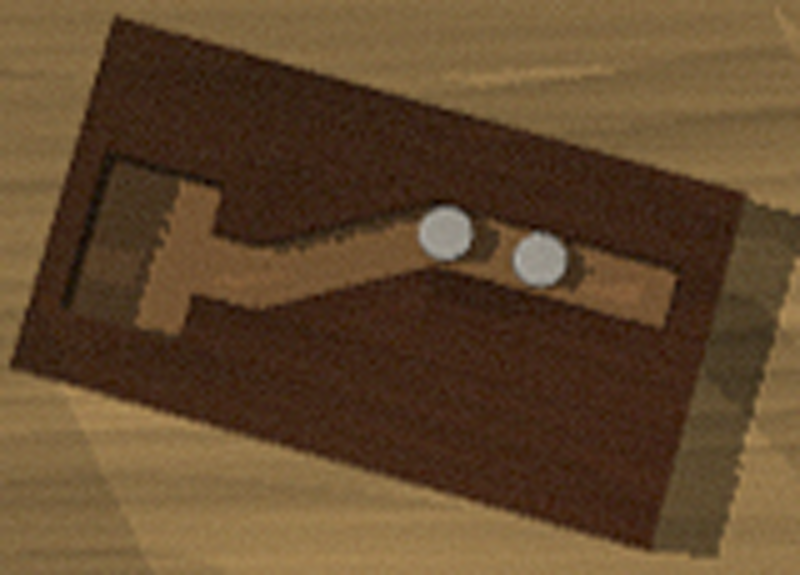

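View pics/s.png

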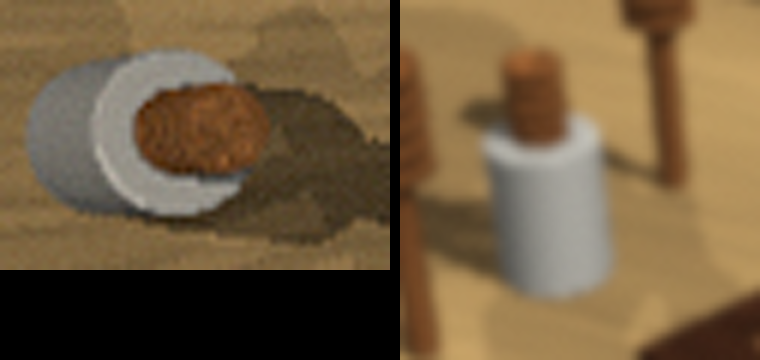

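In the board crop, the top corners are at (115,17), (745,192), (652,550) and (12,367), the mints at (446,234) and (540,259), and the well is at the left. In the stand crop, the tube rim centre is about (174,132) and the short dipper's head top is about (221,130). In the scene crop, the rim centre is about (544,142) and the head top about (533,60).

```bash
cat > h.py <<'E'
import numpy as np
from scipy.spatial.transform import Rotation as R
from scipy.optimize import least_squares
from workcell import camera_model,state,grab_frame
C={n:camera_model(n) for n in("top","scene")}
def rot(e): return R.from_euler('xyz',e,degrees=True)
def proj(n,P):
    c=C[n];q=rot(c['rotation']).inv().apply(np.atleast_2d(P)-c['origin'])
    return np.c_[c['cx']-c['fx']*q[:,0]/q[:,2],c['cy']+c['fy']*q[:,1]/q[:,2]]
def ray(n,uv,z):
    c=C[n];d=rot(c['rotation']).apply([(uv[0]-c['cx'])/c['fx'],-(uv[1]-c['cy'])/c['fy'],-1])
    return c['origin']+d*(z-c['origin'][2])/d[2]
def board(p,pts):
    return R.from_euler('z',p[2],degrees=True).apply(np.atleast_2d(pts))+[p[0],p[1],0]
E
python3 - <<'E'
from h import *
t=lambda u,v,s,x0,y0:((np.array([u,v])+.5)/s-.5+[x0,y0])
B=np.array([t(*p,5,193,140) for p in[(115,17),(745,192),(652,550),(12,367)]])
M=np.array([[90,160,40],[90,-160,40],[-90,-160,40],[-90,160,40]])
f=lambda p:(proj("top",board(p,M))-B).ravel()
r=least_squares(f,[500,50,-15]);print(r.x,r.fun.round(2))
S=np.array([p for p in[(314,300),(378,263),(497,322),(431,366)]])*.64
print("scene pred corners*1/.64",(proj("scene",board(r.x,M))/.64).round(1), "read",(S/.64))
for p in[(446,234),(540,259)]:
    w=ray("top",t(*p,5,193,140),38);print("mint",w.round(1),R.from_euler('z',-r.x[2],degrees=True).apply(w-[r.x[0],r.x[1],0]).round(1))
print("pred groove crop",(((proj("top",board(r.x,[[45,-140,24],[15,-140,24],[-15,85,24]]))-[193,140]+.5)*5)).round(0))
print("stand",ray("top",t(174,132,6,375,195),86),"head",ray("top",t(221,130,6,375,195),132))
ts=lambda u,v:t(u-400,v,6,160,130)
print("scene stand",ray("scene",ts(544,142),86),"head",ray("scene",ts(533,60),132))
for n,a,z in(("cups",(628,188),81),("decoy1",(660,258),150),("decoy2",(655,425),150)):print(n,ray("top",np.array(a)*.64,z).round(0))
s=state();print(proj("scene",s['ee_pos'])/.64)
E
```

```text
[552.5165384   36.01268107 -17.06615033] [-0.15 -0.41  0.66 -0.28 -0.05  0.25 -0.45  0.4 ]
scene pred corners*1/.64 [[431.2 366.9]
 [310.4 292.9]
 [377.4 260.3]
 [497.8 320.9]] read [[314. 300.]
 [378. 263.]
 [497. 322.]
 [431. 366.]]
mint [574.2   3.2  38. ] [ 30.3 -25.   38. ]
mint [560.9 -41.9  38. ] [ 30.9 -72.   38. ]
pred groove crop [[679. 272.]
 [663. 331.]
 [205. 266.]]
stand [ 493.31448871 -269.16496949   86.        ] head [ 492.57487216 -269.10931792  132.        ]
scene stand [ 499.31016823 -263.93572176   86.        ] head [ 493.55973476 -268.93751605  132.        ]
cups [ 718. -279.   81.]
decoy1 [ 600. -291.  150.]
decoy2 [ 376. -272.  150.]
[[265.4505719  124.84188412]]
```

>>> carry_out:
  commands:
    - [5, 0, 0, 0, 0, 0, 1]
  force: 40

```text
time_s: 0.2
ee_pos: [203.8, -535.1, 214.4]
ee_rot: [-174.8, -0.0, 20.8]
force: [0.1, -1.3, 0.3]
gripper_width: 91.0
gripper_force: 0.0
```

That row tilted the tool 5° for no purpose, which was my slip. I'll level it before going on.

>>> carry_out:
  commands:
    - [-5, 0, 0, 0, 0, 0, 1]

```text
time_s: 0.3
ee_pos: [205.6, -540.3, 210.5]
ee_rot: [-179.8, -0.0, 20.8]
force: [-0.6, 0.7, -0.6]
gripper_width: 91.1
gripper_force: 0.0
```

>>> carry_out:
  commands:
    - [0, 0, 4, 20, -8, -10, 1]
    - [0, 0, 8, 60, -24, -30, 1]
    - [0, 0, 12, 105, -43, -50, 1]
    - [0, 0, 16, 150, -61, -76, 1]
    - [0, 0, 20, 195, -79, -76, 1]
    - [0, 0, 20.84, 240, -97, -76, 1]
    - [0, 0, 20.84, 285, -116, -76, 1]
    - [0, 0, 20.84, 325, -132, -76, 1]
    - [0, 0, 20.84, 350, -142, -76, 1]
    - [0, 0, 20.84, 365, -148.2, -76, 1]
    - [0, 0, 20.84, 365, -148.2, -76, 1]
    - [0, 0, 20.84, 365, -148.2, -76, 1]
    - [0, 0, 20.84, 365, -148.2, -76, 1]

```text
time_s: 1.6
ee_pos: [491.9, -270.1, 290.0]
ee_rot: [180.0, 0.0, -0.1]
force: [0.6, 0.9, -0.3]
gripper_width: 91.1
gripper_force: 0.0
```

>>> carry_out:
  commands:
    - [0, 0, 0, 0, 0, 15, 1]
    - [0, 0, 0, 0, 0, 40, 1]
    - [0, 0, 0, 0, 0, 65, 1]
    - [0, 0, 0, 0, 0, 90, 1]
    - [0, 0, 0, 0, 0, 115, 1]
    - [0, 0, 0, 0, 0, 140, 1]
    - [0, 0, 0, 0, 0, 165, 1]
    - [0, 0, 0, 0, 0, 180, 1]
    - [0, 0, 0, 0, 0, 190, 1]
    - [0, 0, 0, 0, 0, 195, 1]
    - [0, 0, 0, 0, 0, 195, 1]
    - [0, 0, 0, 0, 0, 195, 1]

```text
time_s: 2.8
ee_pos: [493.4, -269.5, 95.8]
ee_rot: [179.9, -0.1, -0.0]
force: [0.6, -0.2, 1.1]
gripper_width: 91.2
gripper_force: 0.0
```

Run:
```python
from h import *;import cv2
s=state();print(s['ee_pos'],s['ee_rot'],s['force'])
a=grab_frame("scene")[100:210,130:250,::-1];b=grab_frame("top")[150:270,350:460,::-1]
a=cv2.resize(a,(400,367),interpolation=2);b=cv2.resize(b,(367,400),interpolation=2)
c=np.zeros((400,770,3),np.uint8);c[:367,:400]=a;c[:,403:]=b;cv2.imwrite("pics/g1.png",c)
```

```text
[ 493.35556045 -269.54611517   95.75507684] [ 1.79948623e+02 -7.88090465e-02 -1.84353439e-02] [ 0.61264684 -0.23121512  1.05692378]
```

View pics/g1.png

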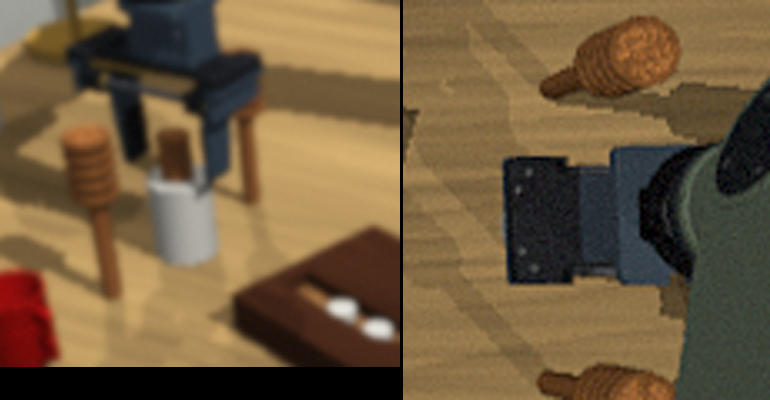

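The fingers straddle the short dipper's head (scene crop (173,155)), and the gripper clears both decoys. I'll close, settle, and then lift.

>>> carry_out:
  commands:
    - [0, 0, 0, 0, 0, 0, -1]
    - [0, 0, 0, 0, 0, 0, -1]
    - [0, 0, 0, 0, 0, 0, -1]
    - [0, 0, 0, 0, 0, 0, -1]
    - [0, 0, 0, 0, 0, 0, -1]
    - [0, 0, 0, 0, 0, 0, -1]
    - [0, 0, 0, 0, 0, 0, -1]
    - [0, 0, 0, 0, 0, 0, -1]
    - [0, 0, 0, 0, 0, 0, -1]
    - [0, 0, 0, 0, 0, 0, -1]
  force: 40

```text
time_s: 3.9
ee_pos: [493.0, -269.0, 94.9]
ee_rot: [180.0, -0.0, 0.0]
force: [-0.2, -0.6, 0.1]
gripper_width: 33.3
gripper_force: 40.0
```

>>> carry_out:
  commands:
    - [0, 0, 0, 0, 0, -3, -1]
    - [0, 0, 0, 0, 0, -9, -1]
    - [0, 0, 0, 0, 0, -17, -1]
    - [0, 0, 0, 0, 0, -26, -1]
    - [0, 0, 0, 0, 0, -35, -1]
    - [0, 0, 0, 0, 0, -45, -1]
    - [0, 0, 0, 0, 0, -55, -1]
    - [0, 0, 0, 0, 0, -65, -1]
    - [0, 0, 0, 0, 0, -75, -1]
    - [0, 0, 0, 0, 0, -85, -1]
    - [0, 0, 0, 0, 0, -95, -1]
    - [0, 0, 0, 0, 0, -103, -1]
    - [0, 0, 0, 0, 0, -108, -1]
    - [0, 0, 0, 0, 0, -110, -1]
    - [0, 0, 0, 0, 0, -110, -1]
    - [0, 0, 0, 0, 0, -110, -1]

```text
time_s: 5.5
ee_pos: [492.7, -268.9, 204.5]
ee_rot: [-180.0, 0.0, 0.0]
force: [-1.0, -0.6, -0.5]
gripper_width: 33.4
gripper_force: 40.0
```

Run:
```python
from h import *
p=[552.52,36.01,-17.07]
P=board(p,[[30,-122,24],[30,-20,24],[-15,58,24],[-15,85,24],[-15,108,24]]);print(P.round(1));print(np.diff(P,axis=0).round(1),np.linalg.norm(np.diff(P,axis=0),axis=1).round(0))
for s in [-40,40]: pass
import cv2
a=grab_frame("scene")[60:220,150:310,::-1];cv2.imwrite("pics/g2.png",cv2.resize(a,(600,600),interpolation=2))
print(state()['ee_pos'])
q=lambda P:(proj("scene",P)-[150,60])*600/160
print("pred tip,head top",q([[493,-269,114],[493,-269,242]]))
```

```text
[[545.4 -89.4  24. ]
 [575.3   8.1  24. ]
 [555.2  95.9  24. ]
 [563.1 121.7  24. ]
 [569.9 143.7  24. ]]
[[ 29.9  97.5   0. ]
 [-20.1  87.8   0. ]
 [  7.9  25.8   0. ]
 [  6.8  22.    0. ]] [102.  90.  27.  23.]
[ 492.73235515 -268.85211642  204.4550979 ]
pred tip,head top [[121.89466804 316.94788367]
 [103.21203765 176.2059258 ]]
```

View pics/g2.png

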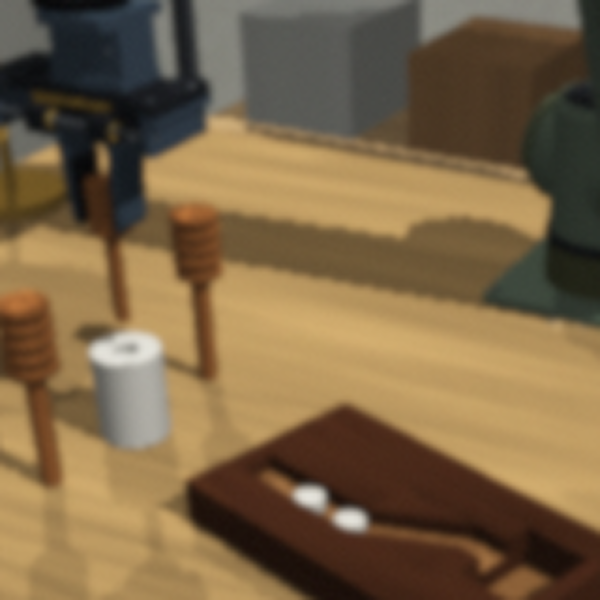

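Tip appears at (122,318), matching the prediction (122,317), so the dipper hangs straight. I'll move over the groove start and look before lowering it the last part.

>>> carry_out:
  commands:
    - [0, 0, 0, 2, -6, 0, -1]
    - [0, 0, 0, 6, -19, 0, -1]
    - [0, 0, 0, 11, -37, 0, -1]
    - [0, 0, 0, 17, -57, 0, -1]
    - [0, 0, 0, 23, -77, 0, -1]
    - [0, 0, 0, 29, -97, 0, -1]
    - [0, 0, 0, 34.5, -117, 0, -1]
    - [0, 0, 0, 40, -137, 0, -1]
    - [0, 0, 0, 45.5, -155, 0, -1]
    - [0, 0, 0, 49.5, -169, 0, -1]
    - [0, 0, 0, 51.8, -177, 0, -1]
    - [0, 0, 0, 52.4, -179.6, 0, -1]
    - [0, 0, 0, 52.4, -179.6, 10, -1]
    - [0, 0, 0, 52.4, -179.6, 25, -1]
    - [0, 0, 0, 52.4, -179.6, 40, -1]
    - [0, 0, 0, 52.4, -179.6, 50, -1]
    - [0, 0, 0, 52.4, -179.6, 58, -1]
    - [0, 0, 0, 52.4, -179.6, 62, -1]
    - [0, 0, 0, 52.4, -179.6, 62, -1]
    - [0, 0, 0, 52.4, -179.6, 62, -1]

```text
time_s: 7.55
ee_pos: [545.7, -89.6, 143.4]
ee_rot: [180.0, -0.1, -0.0]
force: [0.2, 0.3, 0.2]
gripper_width: 33.4
gripper_force: 40.0
```

Run:
```python
from h import *
import cv2
a=grab_frame("scene")[120:240,190:330,::-1];cv2.imwrite("pics/g3.png",cv2.resize(a,(700,600),interpolation=2))
print(state()['ee_pos'])
q=lambda P:(proj("scene",P)-[190,120])*5
print("pred tip",q([[545.4,-89.4,52]]), "start",q([[545.4,-89.4,24]]))
```

```text
[545.80974726 -89.51013142 143.5275839 ]
pred tip [[157.36822197 306.26364079]] start [[160.0939609  344.31735565]]
```

View pics/g3.png

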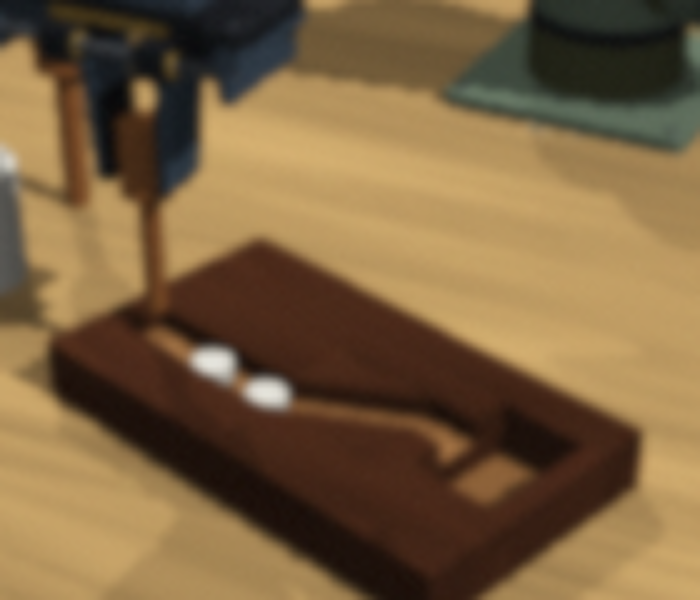

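The tip is at about (158,310), as predicted, above the closed end of the groove and behind both mints. I'll lower it slowly to about 5 mm above the floor.

>>> carry_out:
  commands:
    - [0, 0, 0, 0, 0, 3, -1]
    - [0, 0, 0, 0, 0, 7, -1]
    - [0, 0, 0, 0, 0, 11, -1]
    - [0, 0, 0, 0, 0, 15, -1]
    - [0, 0, 0, 0, 0, 18, -1]
    - [0, 0, 0, 0, 0, 21, -1]
    - [0, 0, 0, 0, 0, 23, -1]
    - [0, 0, 0, 0, 0, 23, -1]
    - [0, 0, 0, 0, 0, 23, -1]
    - [0, 0, 0, 0, 0, 23, -1]

```text
time_s: 8.6
ee_pos: [545.5, -89.4, 120.1]
ee_rot: [180.0, -0.0, 0.0]
force: [0.2, -0.2, -0.8]
gripper_width: 33.4
gripper_force: 40.0
```

>>> carry_out:
  commands:
    - [0, 0, 0, 0.3, -1, 0, -1]
    - [0, 0, 0, 0.9, -2.9, 0, -1]
    - [0, 0, 0, 1.8, -5.7, 0, -1]
    - [0, 0, 0, 2.9, -9.6, 0, -1]
    - [0, 0, 0, 4.1, -13.4, 0, -1]
    - [0, 0, 0, 5.3, -17.2, 0, -1]
    - [0, 0, 0, 6.4, -21, 0, -1]
    - [0, 0, 0, 7.6, -24.9, 0, -1]
    - [0, 0, 0, 8.8, -28.7, 0, -1]
    - [0, 0, 0, 10, -32.5, 0, -1]
    - [0, 0, 0, 11.1, -36.3, 0, -1]
    - [0, 0, 0, 12.3, -40.2, 0, -1]
    - [0, 0, 0, 13.5, -44, 0, -1]
    - [0, 0, 0, 14.7, -47.8, 0, -1]
    - [0, 0, 0, 15.8, -51.6, 0, -1]
    - [0, 0, 0, 17, -55.4, 0, -1]
    - [0, 0, 0, 18.2, -59.3, 0, -1]
    - [0, 0, 0, 19.3, -63.1, 0, -1]
    - [0, 0, 0, 20.5, -66.9, 0, -1]
    - [0, 0, 0, 21.7, -70.7, 0, -1]

```text
time_s: 10.6
ee_pos: [567.2, -18.4, 120.0]
ee_rot: [180.0, -0.0, 0.0]
force: [0.1, -0.2, -0.8]
gripper_width: 33.0
gripper_force: 40.0
```

>>> carry_out:
  commands:
    - [0, 0, 0, 1.2, -3.8, 0, -1]
    - [0, 0, 0, 2.3, -7.6, 0, -1]
    - [0, 0, 0, 3.5, -11.5, 0, -1]
    - [0, 0, 0, 4.7, -15.3, 0, -1]
    - [0, 0, 0, 5.9, -19.1, 0, -1]
    - [0, 0, 0, 7, -22.9, 0, -1]
    - [0, 0, 0, 8, -26, 0, -1]
    - [0, 0, 0, 8.2, -26.8, 0, -1]
    - [0, 0, 0, 8.2, -26.8, 0, -1]
    - [0, 0, 0, 8.2, -26.8, 0, -1]

```text
time_s: 11.6
ee_pos: [575.2, 8.0, 119.9]
ee_rot: [180.0, 0.0, 0.0]
force: [0.2, 0.6, -0.5]
gripper_width: 33.3
gripper_force: 40.0
```

>>> carry_out:
  commands:
    - [0, 0, 0, -0.2, -1, 0, -1]
    - [0, 0, 0, -0.7, -2.9, 0, -1]
    - [0, 0, 0, -1.3, -5.8, 0, -1]
    - [0, 0, 0, -2.2, -9.7, 0, -1]
    - [0, 0, 0, -3.1, -13.6, 0, -1]
    - [0, 0, 0, -4, -17.5, 0, -1]
    - [0, 0, 0, -4.9, -21.4, 0, -1]
    - [0, 0, 0, -5.8, -25.3, 0, -1]
    - [0, 0, 0, -6.7, -29.2, 0, -1]
    - [0, 0, 0, -7.6, -33.1, 0, -1]
    - [0, 0, 0, -8.5, -37, 0, -1]
    - [0, 0, 0, -9.4, -40.9, 0, -1]
    - [0, 0, 0, -10.3, -44.8, 0, -1]
    - [0, 0, 0, -11.2, -48.7, 0, -1]
    - [0, 0, 0, -12, -52.6, 0, -1]
    - [0, 0, 0, -12.9, -56.5, 0, -1]
    - [0, 0, 0, -13.8, -60.4, 0, -1]
    - [0, 0, 0, -14.7, -64.3, 0, -1]
    - [0, 0, 0, -15.6, -68.2, 0, -1]
    - [0, 0, 0, -16.5, -72.1, 0, -1]

```text
time_s: 13.6
ee_pos: [558.7, 80.5, 119.9]
ee_rot: [180.0, 0.0, 0.0]
force: [0.2, 0.3, 0.3]
gripper_width: 33.4
gripper_force: 40.0
```

>>> carry_out:
  commands:
    - [0, 0, 0, -0.9, -3.9, 0, -1]
    - [0, 0, 0, -1.8, -7.8, 0, -1]
    - [0, 0, 0, -2.7, -11.7, 0, -1]
    - [0, 0, 0, -3.3, -14.5, 0, -1]
    - [0, 0, 0, -3.6, -15.7, 0, -1]
    - [0, 0, 0, -3.6, -15.7, 0, -1]
    - [0, 0, 0, -3.6, -15.7, 0, -1]

```text
time_s: 14.3
ee_pos: [555.2, 95.8, 119.9]
ee_rot: [180.0, -0.0, -0.0]
force: [0.6, -0.6, -0.3]
gripper_width: 33.2
gripper_force: 40.0
```

Run:
```python
from h import *
import cv2
s=state();print(s['ee_pos'],s['force'])
a=grab_frame("scene")[120:240,190:330,::-1];cv2.imwrite("pics/g4.png",cv2.resize(a,(700,600),interpolation=2))
```

```text
[555.18189874  95.82373933 119.92797913] [ 0.55863073 -0.60122774 -0.32588849]
```

View pics/g4.png

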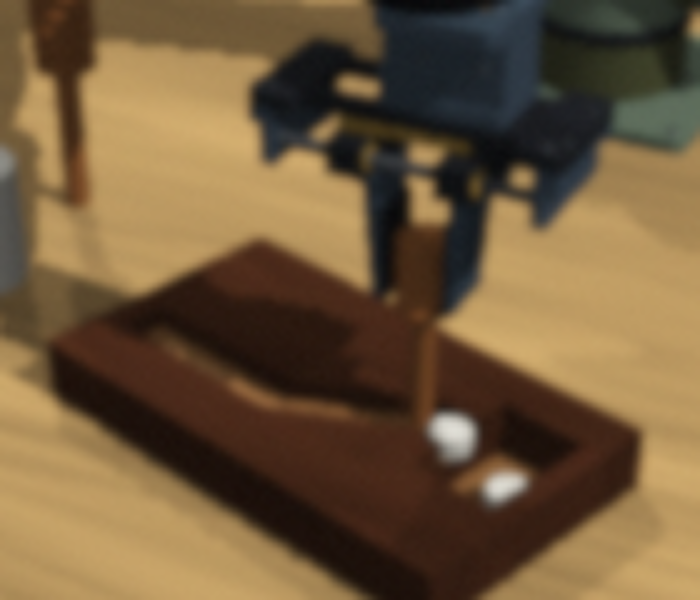

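One mint is already in the well at (503,487). The other is just ahead of the tip at (453,437). I'll carry on to the mouth and a little beyond.

>>> carry_out:
  commands:
    - [0, 0, 0, 0.3, -1, 0, -1]
    - [0, 0, 0, 0.9, -2.9, 0, -1]
    - [0, 0, 0, 1.8, -5.7, 0, -1]
    - [0, 0, 0, 2.9, -9.6, 0, -1]
    - [0, 0, 0, 4.1, -13.4, 0, -1]
    - [0, 0, 0, 5.3, -17.2, 0, -1]
    - [0, 0, 0, 6.4, -21, 0, -1]
    - [0, 0, 0, 7.4, -24, 0, -1]
    - [0, 0, 0, 7.9, -25.8, 0, -1]
    - [0, 0, 0, 7.9, -25.8, 0, -1]
    - [0, 0, 0, 8.5, -27.8, 0, -1]
    - [0, 0, 0, 9.4, -30.6, 0, -1]
    - [0, 0, 0, 10.3, -33.5, 0, -1]
    - [0, 0, 0, 11.1, -36.3, 0, -1]
    - [0, 0, 0, 12, -39.2, 0, -1]
    - [0, 0, 0, 12, -39.2, 0, -1]
    - [0, 0, 0, 12, -39.2, 0, -1]

```text
time_s: 16.05
ee_pos: [567.1, 135.2, 119.9]
ee_rot: [180.0, 0.0, 0.0]
force: [0.5, 0.3, -0.1]
gripper_width: 33.6
gripper_force: 40.0
```

Run:
```python
from h import *
import cv2
s=state();print(s['ee_pos'],s['force'])
a=grab_frame("scene")[170:230,250:330,::-1];cv2.imwrite("pics/g5.png",cv2.resize(a,(800,600),interpolation=2))
```

```text
[567.12319031 135.17431419 119.88975461] [ 0.48432392  0.2857897  -0.13572682]
```

View pics/g5.png

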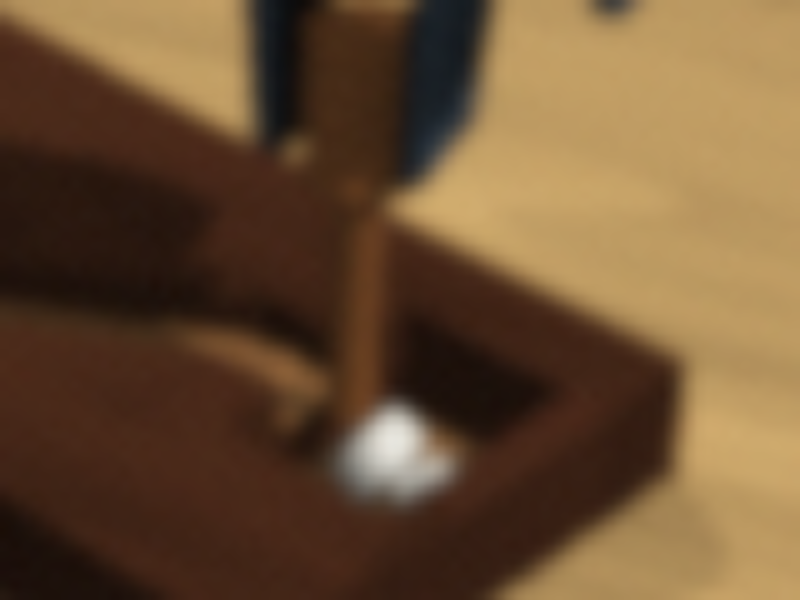

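Both mints are in the well at (390,450). I'll lift the dipper straight up, gently at first, then carry it back over the stand.

>>> carry_out:
  commands:
    - [0, 0, 0, 0, 0, -1, -1]
    - [0, 0, 0, 0, 0, -3, -1]
    - [0, 0, 0, 0, 0, -6, -1]
    - [0, 0, 0, 0, 0, -10, -1]
    - [0, 0, 0, 0, 0, -15, -1]
    - [0, 0, 0, 0, 0, -22, -1]
    - [0, 0, 0, 0, 0, -30, -1]
    - [0, 0, 0, 0, 0, -40, -1]
    - [0, 0, 0, 0, 0, -50, -1]
    - [0, 0, 0, 0, 0, -60, -1]
    - [0, 0, 0, 0, 0, -70, -1]
    - [0, 0, 0, 0, 0, -79, -1]
    - [0, 0, 0, 0, 0, -85, -1]
    - [0, 0, 0, 0, 0, -88, -1]
    - [0, 0, 0, 0, 0, -88, -1]

```text
time_s: 17.6
ee_pos: [567.3, 135.1, 208.3]
ee_rot: [-180.0, -0.0, 0.0]
force: [-0.1, -0.5, -0.0]
gripper_width: 33.7
gripper_force: 40.0
```

>>> carry_out:
  commands:
    - [0, 0, 0, -1, 6, 0, -1]
    - [0, 0, 0, -3, 18, 0, -1]
    - [0, 0, 0, -7, 38, 0, -1]
    - [0, 0, 0, -12, 63, 0, -1]
    - [0, 0, 0, -17, 90, 0, -1]
    - [0, 0, 0, -22, 120, 0, -1]
    - [0, 0, 0, -28, 150, 0, -1]
    - [0, 0, 0, -33, 180, 0, -1]
    - [0, 0, 0, -39, 210, 0, -1]
    - [0, 0, 0, -44, 240, 0, -1]
    - [0, 0, 0, -50, 270, 0, -1]
    - [0, 0, 0, -55, 300, 0, -1]
    - [0, 0, 0, -60, 328, 0, -1]
    - [0, 0, 0, -65, 353, 0, -1]
    - [0, 0, 0, -69, 374, 0, -1]
    - [0, 0, 0, -72, 390, 0, -1]
    - [0, 0, 0, -73.5, 400, 0, -1]
    - [0, 0, 0, -74.2, 404.1, 0, -1]
    - [0, 0, 0, -74.2, 404.1, 0, -1]
    - [0, 0, 0, -74.2, 404.1, 0, -1]

```text
time_s: 19.6
ee_pos: [493.1, -268.3, 207.9]
ee_rot: [-180.0, 0.0, 0.0]
force: [0.2, 0.2, -0.3]
gripper_width: 33.1
gripper_force: 40.0
```

Run:
```python
from h import *
import cv2
s=state();print(s['ee_pos'],s['ee_rot'])
a=grab_frame("scene")[90:180,150:220,::-1];b=grab_frame("top")[160:230,195:255,::-1]
c=np.zeros((594,800,3),np.uint8);c[:,:400]=cv2.resize(a,(462,594),interpolation=2)[:,:400];c[:467,400:]=cv2.resize(b,(400,467),interpolation=2);cv2.imwrite("pics/g6.png",c)
q=lambda P:(proj("scene",P)-[150,90])*6.6
print("pred tip, stand top",q([[493,-269,117],[493,-269,86]]))
```

```text
[ 493.10196444 -268.32616012  207.93048563] [-1.79975791e+02  2.56666811e-03  4.29802961e-02]
pred tip, stand top [[213.80870512 354.35976886]
 [221.21360434 410.14313509]]
```

View pics/g6.png

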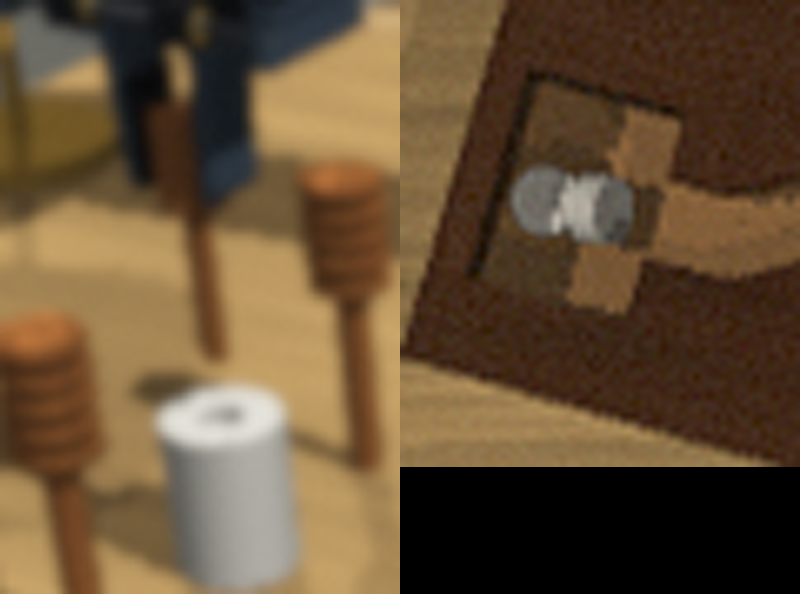

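Both mints lie in the well, at (540,200) and leaning at (600,208). The tip at (215,357) lines up with the stand hole at (222,414), in line with the prediction. Next I'll lower it.

>>> carry_out:
  commands:
    - [0, 0, 0, 0, 0, 4, -1]
    - [0, 0, 0, 0, 0, 12, -1]
    - [0, 0, 0, 0, 0, 20, -1]
    - [0, 0, 0, 0, 0, 26, -1]
    - [0, 0, 0, 0, 0, 32, -1]
    - [0, 0, 0, 0, 0, 38, -1]
    - [0, 0, 0, 0, 0, 44, -1]
    - [0, 0, 0, 0, 0, 51, -1]
    - [0, 0, 0, 0, 0, 58, -1]
    - [0, 0, 0, 0, 0, 65, -1]
    - [0, 0, 0, 0, 0, 72, -1]
    - [0, 0, 0, 0, 0, 79, -1]
    - [0, 0, 0, 0, 0, 86, -1]
    - [0, 0, 0, 0, 0, 93, -1]
    - [0, 0, 0, 0, 0, 99, -1]
    - [0, 0, 0, 0, 0, 105, -1]
    - [0, 0, 0, 0, 0, 109, -1]
    - [0, 0, 0, 0, 0, 111, -1]
    - [0, 0, 0, 0, 0, 112, -1]
    - [0, 0, 0, 0, 0, 112, -1]

```text
time_s: 21.7
ee_pos: [493.1, -269.1, 96.0]
ee_rot: [180.0, -0.0, 0.0]
force: [0.6, -0.8, -0.6]
gripper_width: 33.3
gripper_force: 40.0
```

No contact force. I'll lower the last millimetre, open, and then rise straight up.

>>> carry_out:
  commands:
    - [0, 0, 0, 0, 0, 0.5, -1]
    - [0, 0, 0, 0, 0, 1, -1]
    - [0, 0, 0, 0, 0, 1, -1]
    - [0, 0, 0, 0, 0, 1, -0.2]
    - [0, 0, 0, 0, 0, 1, 0.2]
    - [0, 0, 0, 0, 0, 1, 1]
    - [0, 0, 0, 0, 0, 1, 1]
    - [0, 0, 0, 0, 0, 1, 1]
    - [0, 0, 0, 0, 0, 1, 1]
    - [0, 0, 0, 0, 0, 1, 1]
    - [0, 0, 0, 0, 0, 1, 1]
    - [0, 0, 0, 0, 0, 1, 1]

```text
time_s: 22.9
ee_pos: [493.0, -269.0, 95.0]
ee_rot: [180.0, -0.0, 0.0]
force: [-0.3, -0.3, 0.2]
gripper_width: 91.5
gripper_force: 0.0
```

>>> carry_out:
  commands:
    - [0, 0, 0, 0, 0, -5, 1]
    - [0, 0, 0, 0, 0, -15, 1]
    - [0, 0, 0, 0, 0, -30, 1]
    - [0, 0, 0, 0, 0, -50, 1]
    - [0, 0, 0, 0, 0, -75, 1]
    - [0, 0, 0, 0, 0, -100, 1]
    - [0, 0, 0, 0, 0, -125, 1]
    - [0, 0, 0, 0, 0, -150, 1]
    - [0, 0, 0, 0, 0, -170, 1]
    - [0, 0, 0, 0, 0, -180, 1]
    - [0, 0, 0, 0, 0, -180, 1]
    - [0, 0, 0, 0, 0, -180, 1]

```text
time_s: 24.1
ee_pos: [492.6, -268.8, 274.4]
ee_rot: [-180.0, 0.1, 0.0]
force: [-0.3, 0.2, -0.4]
gripper_width: 91.2
gripper_force: 0.0
```

Run:
```python
from h import *
import cv2
s=state();print(s['time_s'],s['ee_pos'],s['gripper_width'])
cv2.imwrite("pics/g7.png",cv2.resize(grab_frame("scene")[90:270,100:340,::-1],(800,600),interpolation=2))
```

```text
24.1 [ 492.58587895 -268.78499936  274.3697676 ] 91.17107108142035
```

View pics/g7.png

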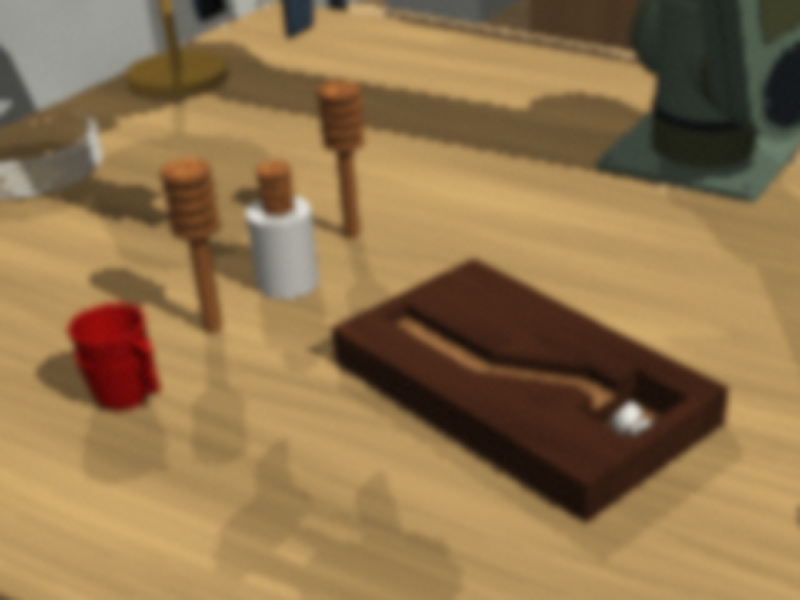

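The dipper stands fully down in its stand at (275,190), both mints are in the well at (630,417), and the cups haven't moved.

```bash
python3 -c "
from workcell import workorder;print(workorder.job_done())"
```

```text
the job is handed in; nothing more can be done
None
```

I pushed both mints along the groove into the well, put the dipper back upright and fully down in its stand, and handed the job in at about 24 s; no verdict was returned.

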